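# Mount a spindle blank between centres and close the split steady over it

### The arm

A 6-joint arm with a two-finger parallel gripper is mounted at the origin on the work surface. World frame = base frame: x ahead of the robot, y to its left, z up, the work surface at z = 0. Lengths are in m, angles in rad, forces in N, time in s.
With the tool pointing down it reaches from about 0.35 to 0.85 m from the base axis. Payload 8.1 kg.
Tool frame: the origin (TCP) lies midway between the tips of the shut fingers; the grasp point (between the pads) lies 19 mm behind it; z points along the fingers, y is the line along which they close (so a half turn about z gives the same grasp; the last joint's range is limited). The gripper opens to 93 mm and grips with 3 to 60 N. Pads are 15 mm wide; open, the fingers measure 128 mm over their backs; the gripper's body (75 mm by 188 mm) begins 65 mm behind the grasp point.
Start: joints at [1.095, 0.13, 1.488, -0, 1.523, -0.085], TCP at [0.229, 0.555, 0.219] pointing down, gripper open.
Joint ranges: [-2.96, 2.96], [-0.89, 2.26], [0.02, 2.5], [-1.34, 4.48], [0, 2.73], [-2.66, 2.66]. Speed limits (rad/s): [2.39, 2.39, 2.79, 3.14, 3.14, 3.14].

### API

Orientations are given as a rotation vector (axis times angle).
In Python, from plant import robot, cams gives the robot as it stands. The module is installed in compiled form; this text tells all that it offers.
- The arm moves only by the tool play_rows, never from a script. Its arguments are lists of equal length, an entry for each row: "slide": the shift along the tool's x, y, z scaled (see below), a list of three; "twist": the turn, a rotation vector about the tool's x, y, z scaled (see below), a list of three. A call has exactly 8 rows; each row shifts and turns the commanded pose from where the row before left it, along the tool's axes as they then stand; what a row does not reach is not made up. The controller multiplies each number of a shift by 25 cm and each number of a turn by 60 degrees. A row lasts 1/10 s, in which the tool goes at most 50 mm and 8.59 degrees, less where a joint would pass 70% of its speed; a pose out of reach is approached as far as the arm can. A call with a number of a shift or a turn outside -1 to 1 is refused whole. A call with a gripper value outside its range is refused whole. "fingers" is the closure, from -1 (fully open) to 1 (shut), set as the call begins (left out, the last holds). The fingers move at their own pace and stop on an object; "force" is the grip in N (left out, the last holds). Time passes only in rows, so rows that do not move let the fingers close, or fill a call up. It gives the time, the measured TCP pose, the force, the opening and the grip force at its end, in the units of the state.
- robot.read_state(): the state, without advancing time (a new reading comes with each control period).
- cams.read_camera(name): name is "scene" or "top"; returns (picture, depth): 400x640x3 uint8, red, green, blue; 400x640 float32, m along the optical axis (not along the pixel's ray), 0 where there is no reading.
- cams.get_calibration(name): a dict with "fx", "fy", "cx", "cy" (pixels), "world_from_camera" (4x4, takes a point from camera to world coordinates). Camera axes: x right, y down, z forward; pixel columns grow to the right and rows downward; lengths in m; the calibration is good to about 2 mm. A picture is of the moment at which its call begins. get_calibration takes no time and is no camera call.
- robot.close_job(): hands the job in; it is judged then, once.
The state is a dict: "t": time; "q": joint angles; "dq": joint speeds; "joint_torque": joint torques, N m; "tool_pos": TCP position; "orientation": TCP orientation; "force": force on the tool from outside, world axes, zero at the start; "wrist_torque": the same for the moment, N m; "opening": finger opening in m; "gripper_force": force on a finger pad.
Only numpy, scipy, OpenCV 4.12 (cv2) and the standard library are available. Lean on these libraries where they do the work, as an engineer would, in place of code of your own. Each camera call takes 0.05 s, during which the arm holds its last target. There are 200 camera calls.

### The job

Set the birch rod up in the little lathe: lay it in the V of the steady's lower half, then slide the tailstock up until the rod is carried snugly between the two centres. Then set the loose steady cap over it on the two dowels and press the cap firmly down, flush on the lower half, and keep it pressed so that I can put its screws in: finish while still pressing it down. Leave everything else on the bench where it is.

Things in the scene. Friction and masses are not known exactly. Their poses are not given: they have to be found in the camera images.
- lathe: small hobby lathe fixed on the bench: aluminium bed 545 x 90 mm, its top 42 mm above the bench; green headstock (160 mm high, face 135 mm from the steady's middle) on the robot's left, sliding tailstock on the right. Origin on the bench under the steady's middle; +y along the spindle axis to the headstock, z up. Spindle axis 112 mm above the bench. May stand turned a little
- steady: lower half of the split steady, aluminium block bolted to the bed: 116 mm (x) by 60 mm along the spindle (y). Origin on the spindle axis at its middle, level with its flat top face (112 mm above the bench); axes as the lathe's. A 90-degree white nylon V runs along y in the top face, 34 mm wide at the top: a rod laid in it rests 2.8 mm below the spindle axis until the centres lift it
- dowel_front (a point): root of the dowel nearer the robot, on the steady's top face at x = -41 mm, y = 0: steel, 8 mm diameter, stands up 14 mm, its upper 7 mm tapering to 3 mm
- dowel_rear (a point): root of the like dowel at x = +41 mm, y = 0
- head_tip (a point): point of the fixed 60-degree centre in the headstock; it points to -y, on the spindle axis, 101 mm from the steady's middle. Cone 12 mm long, 16 mm wide at its root
- tail_tip (a point): point of the like centre in the tailstock; it points to +y, on the spindle axis, and slides with the tailstock
- tail_grip (a point): middle of the tailstock's upright, on the spindle axis (112 mm above the bench), 73 mm behind tail_tip. The upright is 36 mm wide (x), 54 mm long (y), flat sides, rounded top 130 mm above the bench: grip it across x from above, or push it. A 54 mm black handwheel begins 42 mm behind this point
- tailstock (a joint): slide of the tailstock, m; grows towards the headstock (+y); range 0 to 0.085. Drags with about 3 N and stays where it is left (no lock). At 0 the two points are 251 mm apart. With the rod home between both centres it reads about 0.066 and meets a hard stop; 8 to 10 N beyond the drag seats it
- rod: birch rod, 20 mm diameter, 200 mm long, about 50 g, a 10 mm wide centre hole 12 mm deep in each end, ends alike. Origin at its middle, y along it. Starts in the rack, axis 45 mm above the bench. The steady leaves no room for fingers within 30 mm of its own middle: grip the rod about 60 mm from the rod's middle, on the tailstock side
- rod_home (a point): where the rod's middle is once between centres: on the spindle axis, 9 mm from the steady's middle towards the headstock (each centre enters its hole by 8 mm). First lay the rod with its middle 6 to 18 mm on the tailstock side of the steady's middle: there it stays on the V by itself and clears both points
- rack: fixed plywood rack under the rod: base 50 (x) by 190 (y) by 10 mm; V supports 10 mm thick and 40 mm wide, 84 mm either side of its middle, only the low base between them. Origin at the middle of its underside, the rod along its y
- cap: loose upper half of the steady, aluminium, 0.36 kg: 116 mm (x) by 60 mm (y), ears 16 mm thick with a 10 mm through hole for a dowel at x = +-41 mm, y = 0; V underneath along y; bridge 48 mm wide, 29 mm high. Origin at the middle of its flat underside: seated, it coincides with the steady's origin, axes parallel (either way round will do). Seated it does not touch the rod
- cap_grip (a point): in the red grip rib on top of the cap, 49 mm above the cap's underside. The rib is 44 mm (x) by 24 mm (y), from 29 to 59 mm above the underside; grip it across y from above. For the final press push down with about 20 N (more than 10 N must reach the lower half) and keep pushing
- glue: white glue bottle, 52 mm wide, 150 mm high; leave it
- varnish: tin, 76 mm wide, 95 mm high; leave it
- tape: yellow roll of tape, 92 mm wide, 24 mm high; leave it
- sander: cork sanding block, 60 x 95 x 32 mm; leave it
- driver: screwdriver with a blue handle; leave it
- dish: steel dish of screws, 60 mm wide, 18 mm high; leave it
- gouge: turning tool with a wooden handle, 300 mm long; leave it
Not all that is in view belongs to the job. There is more than one size of the rod; the one meant has the size given above.

How it is judged:
On the way, in this order (a step that is already met when the one before it is completed fails the run):
1. the rod is carried between both centres, the tailstock slid up (x of rod in the frame of steady between -0.0015 and 0.0015 m and y of rod in the frame of steady between 0.005 and 0.013 m and z of rod in the frame of steady between -0.0015 and 0.0015 m and angle between the y axis of rod and the y axis of steady, either way round below 0.02 rad and value of joint tailstock between 0.062 and 0.071 m), for 0.2 s.
2. the cap is seated flush on the lower half, over both dowels (x of cap in the frame of steady between -0.002 and 0.002 m and y of cap in the frame of steady between -0.002 and 0.002 m and z of cap in the frame of steady between -0.0015 and 0.0015 m and angle between the x axis of cap and the x axis of steady, either way round below 0.04 rad and angle between the z axis of cap and the z axis of steady, either way round below 0.025 rad), for 0.2 s.
At the end, for the whole second after the job is handed in: The rod is between both centres on the spindle axis (within 1.5 mm across, 4 mm along, 0.02 rad), tailstock reading 0.062 to 0.071; the cap is on both dowels, within 2 mm of its place, flush within 1.5 mm, and the robot is pressing it onto the lower half with more than 10 N (all of step 1 and all of step 2 and contact force between cap and steady above 10 N and contact force between any of the fingers, the arm and cap above 4 N); the arm keeps its last pose, push and grip.
It fails at once if a bystander (glue, varnish, tape, sanding block, screwdriver, dish, gouge) is moved more than 40 mm (distance of any of glue, varnish, tape, sander, driver, dish, gouge from where it was at the start of the episode above 0.04 m).
It also fails if it takes over 64 s, if anything falls off the work surface, if the arm or the gripper's body presses on something with over 40 N, if the wrist force passes 120 N, or if a joint passes its speed limit or range.

## Working session

There is one attempt and no reset: what is moved stays moved. The work goes in short steps, Python scripts to look and compute and a tool call to move; the robot and the scene stay as the last step left them, time stands still between calls to the robot, and variables do not carry over. Pictures are saved under pics/ and viewed, at most 10 in all, crops included, and the job is handed in when it is done.

Besides the shell and the picture viewer there is one more tool, called after ">>>" as a command line: name --argument value ..., lists and objects as JSON in quotes. play_rows: Moves the arm, as the interface text tells. Shifts and turns lie within -1 to 1; 1 stands for 25 cm of shift or 60 degrees of turn. Its arguments: {"type":"object","properties":{"slide":{"type":"array"},"twist":{"type":"array"},"fingers":{"type":"number"},"force":{"type":"number"}},"required":["slide","twist"]}

```bash
ls; mkdir -p pics
cat > h.py <<'E'
import numpy as np, cv2
from plant import robot, cams
def shot(n):
    p,d=cams.read_camera(n); return p,d
def cloud(n,d):
    c=cams.get_calibration(n); v,u=np.mgrid[0:400,0:640]
    P=np.stack([(u-c['cx'])/c['fx']*d,(v-c['cy'])/c['fy']*d,d],-1)
    T=np.array(c['world_from_camera']); return P@T[:3,:3].T+T[:3,3]
E
python3 - <<'E'
from h import *
for n in ('scene','top'):
    p,d=shot(n); cv2.imwrite(f'pics/{n}0.png',p[:,:,::-1]); np.savez(f'{n}0.npz',p=p,d=d)
    c=cams.get_calibration(n); print(n,c['fx'],c['cx'],c['cy'],np.round(c['world_from_camera'],3))
s=robot.read_state(); print(s)
E
```

```text
pics
scene 434.63906002975676 316.28534944787657 196.86035297245436 [[-0.743  0.471 -0.475  0.97 ]
 [ 0.669  0.531 -0.52   0.57 ]
 [ 0.007 -0.704 -0.71   0.831]
 [ 0.     0.     0.     1.   ]]
top 381.7550988752501 319.40318814532117 197.46730204435266 [[-1.00e-03 -9.96e-01  8.70e-02  4.07e-01]
 [-1.00e+00  1.00e-03 -5.00e-03  3.00e-02]
 [ 5.00e-03 -8.70e-02 -9.96e-01  1.04e+00]
 [ 0.00e+00  0.00e+00  0.00e+00  1.00e+00]]
{'t': 0.1, 'q': array([ 1.09459866e+00,  1.31081446e-01,  1.48917595e+00, -1.97159825e-05,
        1.52302194e+00, -8.54284903e-02]), 'dq': array([-0.0023859 , -0.00056982, -0.00273557,  0.00188273, -0.00021733,
        0.00317499]), 'joint_torque': array([ 6.62559105e-04, -5.61339319e+01, -4.93096733e+01,  7.70071498e-02,
        2.90449045e-02, -8.91262266e-05]), 'tool_pos': array([0.22830013, 0.55430027, 0.21769181]), 'orientation': array([-6.09832042e-01, -3.08137710e+00,  2.55385454e-03]), 'force': array([-0.41685648, -0.13916408, -0.22845931]), 'wrist_torque': array([-0.02863712, -0.01586509,  0.04529073]), 'gripper_force': 0.0, 'opening': 0.09260925246437016}
```

View pics/top0.png

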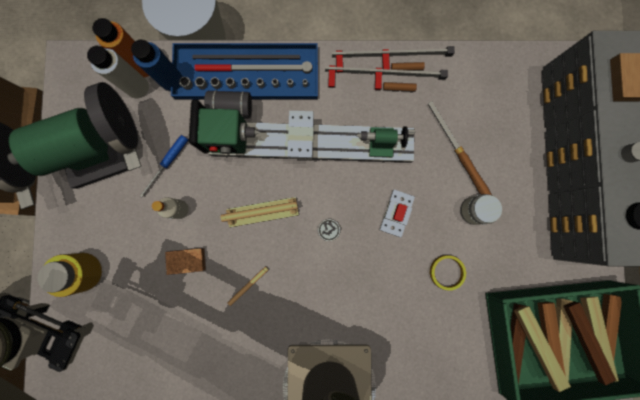

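View pics/scene0.png

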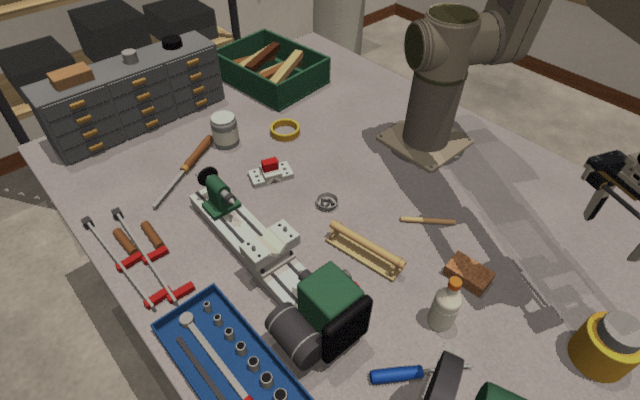

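The top view shows the steady at (300,132), the tailstock at (385,140), the rod in its rack at (260,212), the cap with its red rib at (398,213), and a thin decoy rod at (249,286). The scene view agrees with this.

Run:
```python
from h import *
D={n:np.load(n+'0.npz') for n in('scene','top')}
C={n:cloud(n,D[n]['d']) for n in D}
def up(a):return cv2.resize(a[:,:,::-1],None,fx=4,fy=4,interpolation=cv2.INTER_CUBIC)
a=up(D['top']['p'][90:175,180:420][:, :]);cv2.imwrite('pics/t1.png',cv2.resize(a,(800,int(800*85/240))))
def rect(n,box,zl,zh):
    u0,v0,u1,v1=box; P=C[n][v0:v1,u0:u1].reshape(-1,3); P=P[(P[:,2]>zl)&(P[:,2]<zh)]
    r=cv2.minAreaRect(P[:,:2].astype(np.float32)*1000); print(n,len(P),'mean',P.mean(0).round(4),'med z',np.median(P[:,2]).round(4),'rect mm',np.round(r[0],1),np.round(r[1],1),round(r[2],2))
    q=P[:,:2]-P[:,:2].mean(0); w=np.linalg.svd(q,full_matrices=False)[2][0]; print('   dir',np.degrees(np.arctan2(w[1],w[0])).round(2), (q@w).min().round(4),(q@w).max().round(4))
    return P
print('steady top');rect('top',(280,100,320,165),.106,.118);rect('scene',(245,215,310,280),.106,.118)
print('tail upright');rect('top',(362,120,415,165),.118,.134)
print('bed');rect('top',(240,105,420,165),.036,.048)
print('rod');rect('top',(215,190,305,232),.047,.06)
rect('scene',(320,215,410,280),.047,.06)
print('rack base');rect('top',(215,190,305,232),.007,.014)
print('cap rib');rect('top',(375,185,420,240),.052,.066);rect('scene',(240,150,300,195),.052,.066)
print('cap bridge');rect('top',(375,185,420,240),.022,.034)
print('cap ears');rect('top',(375,185,420,240),.011,.034);rect('scene',(240,150,300,195),.011,.034)
```

```text
steady top
top 856 mean [0.6473 0.0739 0.1103] med z 0.1104 rect mm [647.   74.2] [ 60.7 116.4] 88.68
   dir 178.23 -0.058 0.0583
scene 1068 mean [0.6494 0.0775 0.1126] med z 0.113 rect mm [649.9 118.3] [154.6 117.7] 87.53
   dir 2.59 -0.062 0.0597
tail upright
top 421 mean [ 0.6389 -0.1372  0.1249] med z 0.1252 rect mm [ 637.3 -133.4] [ 49.1 110.5] 1.01
   dir 86.59 -0.0513 0.0593
bed
top 3594 mean [0.6414 0.0158 0.0405] med z 0.0405 rect mm [644.7   5.4] [460.3  91.6] 88.09
   dir -92.97 -0.2191 0.241
rod
top 541 mean [0.4576 0.1836 0.0521] med z 0.0522 rect mm [456.2 183. ] [ 23.2 199. ] 10.37
   dir -79.82 -0.0991 0.0999
scene 662 mean [0.4617 0.1878 0.0538] med z 0.0545 rect mm [463.3 183.1] [ 32.3 199.5] 7.9
   dir 99.73 -0.1046 0.0953
rack base
top 518 mean [0.4571 0.179  0.0092] med z 0.009 rect mm [458.6 179. ] [ 49.9 187.2] 9.93
   dir 100.05 -0.0939 0.0933
cap rib
top 162 mean [ 0.454  -0.1828  0.0568] med z 0.0569 rect mm [ 454.1 -183.3] [24.5 43.2] 70.37
   dir 160.27 -0.0219 0.0213
scene 129 mean [ 0.4573 -0.1814  0.0591] med z 0.0597 rect mm [ 455.7 -184.2] [27.4 43.4] 71.7
   dir -22.04 -0.0227 0.0217
cap bridge
top 238 mean [ 0.4544 -0.1799  0.0277] med z 0.0276 rect mm [ 454.7 -183.5] [60.9 48.1] 71.18
   dir -111.79 -0.0281 0.0336
cap ears
top 775 mean [ 0.4532 -0.181   0.0186] med z 0.0155 rect mm [ 454.7 -183. ] [ 61.7 116.1] 70.63
   dir 161.7 -0.0603 0.0564
scene 588 mean [ 0.4616 -0.1772  0.0206] med z 0.0184 rect mm [ 455.3 -183.6] [ 65.6 116.6] 70.1
   dir -22.84 -0.0624 0.0561
```

View pics/t1.png

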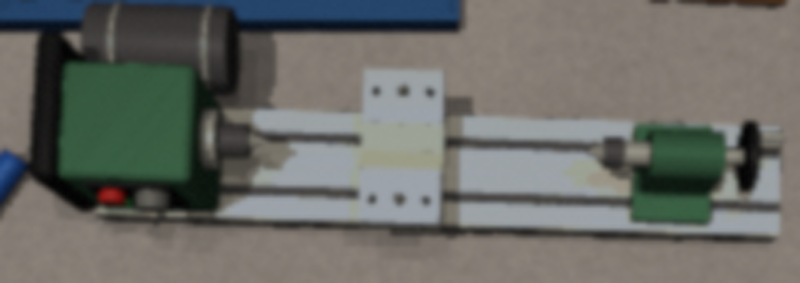

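Rod at (0.457, 0.183), axis turned 10.1°. Lathe at (0.647, 0.074), yaw −1.9°. Cap at (0.4545, −0.183), yaw −19.5°. First move: go above the rod's grip point.

```bash
cat >> h.py <<'E'
from scipy.spatial.transform import Rotation as R
def plan(p,ya,n=8):
    """rows (slide, twist in tool units) to TCP p, tool y at angle ya deg, pointing down"""
    s=robot.read_state(); r=R.from_rotvec(s['orientation']); a=np.radians(ya)
    y=np.array([np.cos(a),np.sin(a),0]); z=np.array([0,0,-1.]); G=R.from_matrix(np.stack([np.cross(y,z),y,z],1))
    dv=(r.inv()*G).as_rotvec()/n; dp=(np.array(p)-s['tool_pos'])/n
    print('t',round(s['t'],2),'step mm',np.round(dp*1000,1),'force',np.round(s['force'],1),'open',round(s['opening'],4))
    rows=[(r*R.from_rotvec(dv*i)).inv().apply(dp)/.25 for i in range(n)]+[np.zeros(3)]*(8-n)
    print('slide',[[float(round(x,3)) for x in w] for w in rows]); print('twist',np.round(dv/np.radians(60),4).tolist())
E
python3 -c "
from h import *
plan((.4678,.1239,.2),10.1)"
```

```text
t 0.1 step mm [ 29.9 -53.8  -2.2] force [-0.4 -0.1 -0.2] open 0.0926
slide [[-0.193, -0.153, 0.009], [-0.21, -0.128, 0.009], [-0.225, -0.101, 0.009], [-0.236, -0.072, 0.009], [-0.243, -0.042, 0.009], [-0.246, -0.011, 0.009], [-0.245, 0.02, 0.009], [-0.241, 0.05, 0.009]]
twist [-0.0002, 0.0001, 0.1198]
```

>>> play_rows --slide '[[-0.13, -0.1, 0], [-0.14, -0.085, 0], [-0.15, -0.065, 0], [-0.155, -0.05, 0], [-0.16, -0.03, 0], [-0.165, -0.01, 0], [-0.165, 0.015, 0], [-0.16, 0.035, 0]]' --twist '[[0, 0, 0.12], [0, 0, 0.12], [0, 0, 0.12], [0, 0, 0.12], [0, 0, 0.12], [0, 0, 0.12], [0, 0, 0.12], [0, 0, 0.12]]' --fingers -1 --force 30

```text
t: 0.9
tool_pos: [0.3882, 0.2665, 0.2183]
orientation: [-2.025, -2.402, 0.0]
force: [0.1, -0.3, 0.3]
opening: 0.093
gripper_force: 0.0
```

```bash
python3 -c "
from h import *
plan((.4678,.1239,.12),10.1,7)"
```

```text
t 0.9 step mm [ 11.4 -20.4 -14. ] force [ 0.1 -0.3  0.3] open 0.093
slide [[-0.088, 0.031, 0.056], [-0.088, 0.031, 0.056], [-0.088, 0.031, 0.056], [-0.088, 0.031, 0.056], [-0.088, 0.031, 0.056], [-0.088, 0.031, 0.056], [-0.088, 0.031, 0.056], [0.0, 0.0, 0.0]]
twist [-0.0, 0.0, -0.0009]
```

>>> play_rows --slide '[[-0.088, 0.031, 0.056], [-0.088, 0.031, 0.056], [-0.088, 0.031, 0.056], [-0.088, 0.031, 0.056], [-0.088, 0.031, 0.056], [-0.088, 0.031, 0.056], [-0.088, 0.031, 0.056], [0, 0, 0]]' --twist '[[0, 0, 0], [0, 0, 0], [0, 0, 0], [0, 0, 0], [0, 0, 0], [0, 0, 0], [0, 0, 0], [0, 0, 0]]'

```text
t: 1.7
tool_pos: [0.4672, 0.1237, 0.1181]
orientation: [-2.021, -2.403, 0.006]
force: [-0.5, 0.6, 0.0]
opening: 0.0927
gripper_force: 0.0
```

```bash
python3 -c "
from h import *
plan((.4678,.1239,.026),10.1,6)
p,d=shot('scene'); cv2.imwrite('pics/a.png',cv2.resize(p[150:300,280:460,::-1],(720,600)))"
```

```text
t 1.7 step mm [  0.1   0.  -15.4] force [-0.5  0.6  0. ] open 0.0927
slide [[0.0, 0.001, 0.061], [0.0, 0.001, 0.061], [0.0, 0.001, 0.061], [0.0, 0.001, 0.061], [0.0, 0.0, 0.061], [0.0, 0.0, 0.061], [0.0, 0.0, 0.0], [0.0, 0.0, 0.0]]
twist [-0.0006, 0.0001, -0.0006]
```

View pics/a.png

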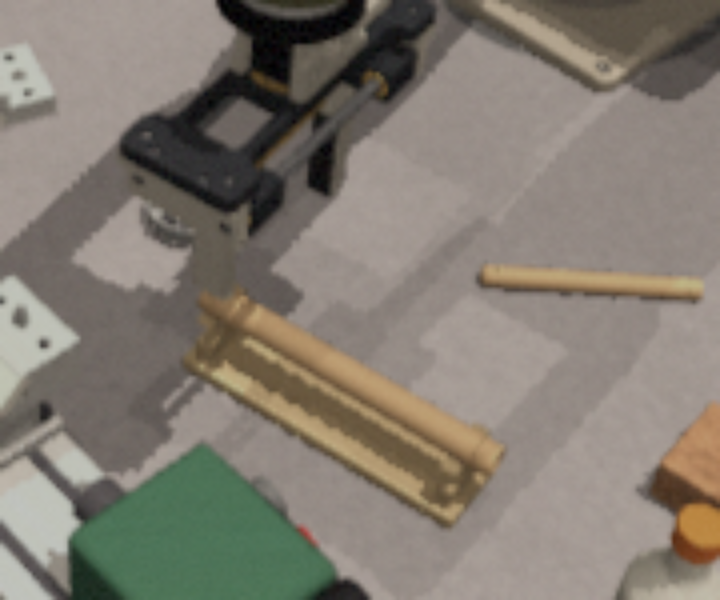

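The gripper sits above the rod's tailstock-side end, at about (210,230) in the crop. The dish is clear, so I go down.

>>> play_rows --slide '[[0, 0, 0.061], [0, 0, 0.061], [0, 0, 0.061], [0, 0, 0.061], [0, 0, 0.061], [0, 0, 0.061], [0, 0, 0], [0, 0, 0]]' --twist '[[0, 0, 0], [0, 0, 0], [0, 0, 0], [0, 0, 0], [0, 0, 0], [0, 0, 0], [0, 0, 0], [0, 0, 0]]'

```text
t: 2.55
tool_pos: [0.4679, 0.1267, 0.0297]
orientation: [-2.018, -2.407, -0.0]
force: [0.7, 0.7, 0.8]
opening: 0.093
gripper_force: 0.0
```

>>> play_rows --slide '[[0, 0, 0], [0, 0, 0], [0, 0, 0], [0, 0, 0], [0, 0, 0], [0, 0, 0], [0, 0, 0], [0, 0, 0]]' --twist '[[0, 0, 0], [0, 0, 0], [0, 0, 0], [0, 0, 0], [0, 0, 0], [0, 0, 0], [0, 0, 0], [0, 0, 0]]' --fingers 1 --force 30

```text
t: 3.35
tool_pos: [0.468, 0.1259, 0.0291]
orientation: [-2.019, -2.407, 0.0]
force: [0.5, 0.9, 0.4]
opening: 0.0332
gripper_force: 0.0
```

>>> play_rows --slide '[[0, 0, 0], [0, 0, 0], [0, 0, 0], [0, 0, 0], [0, 0, 0], [0, 0, -0.02], [0, 0, -0.05], [0, 0, -0.05]]' --twist '[[0, 0, 0], [0, 0, 0], [0, 0, 0], [0, 0, 0], [0, 0, 0], [0, 0, 0], [0, 0, 0], [0, 0, 0]]'

```text
t: 4.15
tool_pos: [0.4673, 0.1259, 0.0597]
orientation: [-2.018, -2.406, 0.002]
force: [0.1, -0.1, -0.6]
opening: 0.0191
gripper_force: 30.0
```

```bash
python3 -c "
from h import *
s=robot.read_state(); print(s['tool_pos'])
plan((.4678,.1239,.2),10.1,8)
for n in ('top','scene'):
    p,d=shot(n); P=cloud(n,d); c=cv2.cvtColor(p,cv2.COLOR_RGB2HSV); 
    m=(P[:,:,2]>.05)&(P[:,:,2]<.12)&(c[:,:,1]>60)&(c[:,:,0]>8)&(c[:,:,0]<32)&(P[:,:,0]>.4)&(P[:,:,0]<.53)&(P[:,:,1]>.06)&(P[:,:,1]<.31)
    Q=P[m]; q=Q-Q.mean(0); w=np.linalg.svd(q,full_matrices=False)[2][0]; print(n,len(Q),Q.mean(0),w,(q@w).min(),(q@w).max())
"
```

```text
[0.46729413 0.12585586 0.05970813]
t 4.15 step mm [ 0.1 -0.2 17.5] force [ 0.1 -0.1 -0.6] open 0.0191
slide [[-0.001, -0.0, -0.07], [-0.001, -0.0, -0.07], [-0.001, -0.0, -0.07], [-0.001, 0.0, -0.07], [-0.001, 0.0, -0.07], [-0.001, 0.0, -0.07], [-0.001, 0.0, -0.07], [-0.001, 0.0, -0.07]]
twist [-0.0002, -0.0, -0.0002]<string>:8: RuntimeWarning: Mean of empty slice.
  ret = um.true_divide(
Traceback (most recent call last):
IndexError: index 0 is out of bounds for axis 0 with size 0
```

Rod gripped, opening 19 mm. I lift it and carry it over the steady.

>>> play_rows --slide '[[0, 0, -0.14], [0, 0, -0.15], [0, 0, -0.15], [0, 0, -0.14], [-0.05, 0.1, 0], [-0.05, 0.1, 0], [-0.05, 0.1, 0], [-0.05, 0.1, 0]]' --twist '[[0, 0, 0], [0, 0, 0], [0, 0, 0], [0, 0, 0], [0, 0, 0.05], [0, 0, 0.05], [0, 0, 0.05], [0, 0, 0.05]]'

```text
t: 5.0
tool_pos: [0.5732, 0.0856, 0.205]
orientation: [2.261, 2.18, 0.001]
force: [0.7, -0.1, 0.0]
opening: 0.0192
gripper_force: 30.0
```

```bash
python3 -c "
from h import *
plan((.6455,.0043,.15),-1.9,6)
"
```

```text
t 5.0 step mm [ 12.  -13.5  -9.2] force [ 0.7 -0.1  0. ] open 0.0192
slide [[-0.052, 0.05, 0.037], [-0.052, 0.05, 0.037], [-0.052, 0.05, 0.037], [-0.052, 0.05, 0.037], [-0.053, 0.05, 0.037], [-0.053, 0.05, 0.037], [0.0, 0.0, 0.0], [0.0, 0.0, 0.0]]
twist [0.0001, -0.0, -0.0005]
```

>>> play_rows --slide '[[-0.052, 0.05, 0.037], [-0.052, 0.05, 0.037], [-0.052, 0.05, 0.037], [-0.052, 0.05, 0.037], [-0.053, 0.05, 0.037], [-0.053, 0.05, 0.037], [0, 0, 0], [0, 0, 0]]' --twist '[[0, 0, 0], [0, 0, 0], [0, 0, 0], [0, 0, 0], [0, 0, 0], [0, 0, 0], [0, 0, 0], [0, 0, 0]]'

```text
t: 5.8
tool_pos: [0.6441, 0.0048, 0.1488]
orientation: [-2.26, -2.181, 0.0]
force: [-0.0, 1.1, -0.2]
opening: 0.0196
gripper_force: 30.0
```

```bash
python3 -c "
from h import *
plan((.6455,.0043,.1),-1.9,6)
ps=[]
for n in ('top','scene'):
    p,d=shot(n); np.savez(n+'1.npz',p=p,d=d); ps.append(p)
a=cv2.resize(ps[0][90:180,200:400],(400,180)) ; b=cv2.resize(ps[1][150:350,180:380],(600,600))
cv2.imwrite('pics/b.png',b[:,:,::-1])
"
```

```text
t 5.8 step mm [ 0.2 -0.1 -8.1] force [-0.   1.1 -0.2] open 0.0196
slide [[-0.0, 0.001, 0.033], [-0.0, 0.001, 0.033], [-0.0, 0.001, 0.033], [-0.0, 0.001, 0.033], [-0.0, 0.001, 0.033], [-0.0, 0.001, 0.033], [0.0, 0.0, 0.0], [0.0, 0.0, 0.0]]
twist [-0.0001, -0.0, -0.0003]
```

View pics/b.png

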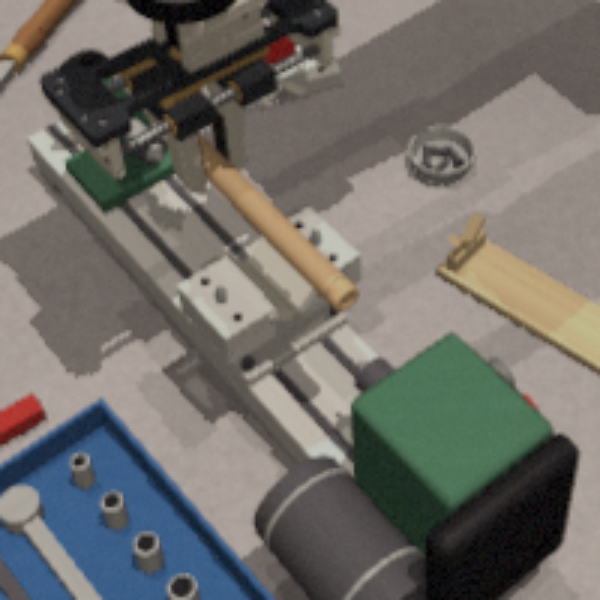

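The rod hangs above the steady, its front end at crop (345,295). I check its pose against the steady in the scene camera's depth.

Run:
```python
from h import *
for n in('scene','top'):
    D=np.load(n+'1.npz'); P=cloud(n,D['d']); c=cv2.cvtColor(D['p'],cv2.COLOR_RGB2HSV)
    # rod: saturated tan points above steady
    m=(c[:,:,1]>70)&(c[:,:,0]>8)&(c[:,:,0]<30)&(P[:,:,2]>.14)&(P[:,:,2]<.195)&(abs(P[:,:,0]-.65)<.03)&(P[:,:,1]>.0)&(P[:,:,1]<.2)
    Q=P[m]; print(n,len(Q))
    if len(Q)>30:
        for lo,hi in((.03,.06),(.06,.09),(.09,.12),(.12,.15),(.15,.18)):
            s=Q[(Q[:,1]>lo)&(Q[:,1]<hi)]; 
            if len(s): print(lo,len(s),'ztop',np.percentile(s[:,2],95).round(4),'x',np.percentile(s[:,0],[3,97]).round(4))
        print('ymax',np.percentile(Q[:,1],99))
    # steady top corners
    m=(abs(P[:,:,2]-.112)<.006)&(abs(P[:,:,0]-.65)<.07)&(abs(P[:,:,1]-.074)<.04)&(c[:,:,1]<60)
    r=cv2.minAreaRect(P[m][:,:2].astype(np.float32)*1000); print('steady',r,P[m][:,2].mean())
```

```text
scene 659
0.03 110 ztop 0.1777 x [0.6399 0.6554]
0.06 113 ztop 0.177 x [0.6407 0.6563]
0.09 120 ztop 0.1769 x [0.6421 0.6575]
0.12 131 ztop 0.1769 x [0.644  0.6589]
0.15 88 ztop 0.1762 x [0.6418 0.6591]
ymax 0.16215823297387805
steady ((648.677734375, 73.60472869873047), (63.3569221496582, 117.46572875976562), 87.1008529663086) 0.11244823362667614
top 240
0.03 62 ztop 0.1742 x [0.6344 0.6519]
0.06 43 ztop 0.1738 x [0.6356 0.652 ]
0.12 95 ztop 0.1736 x [0.6385 0.6548]
0.15 40 ztop 0.1725 x [0.6393 0.6542]
ymax 0.16190261413384666
steady ((646.791259765625, 60.368408203125), (35.40769958496094, 116.46963500976562), 85.20877075195312) 0.1103354660991859
```

>>> play_rows --slide '[[0, 0.009, 0.033], [0, 0, 0.033], [0, 0, 0.033], [0, 0, 0.033], [0, 0, 0.033], [0, 0, 0.033], [0, 0, 0.015], [0, 0, 0]]' --twist '[[0, 0, 0], [0, 0, 0], [0, 0, 0], [0, 0, 0], [0, 0, 0], [0, 0, 0], [0, 0, 0], [0, 0, 0]]'

```text
t: 6.7
tool_pos: [0.6462, 0.0047, 0.0944]
orientation: [-2.259, -2.182, 0.001]
force: [-0.0, -0.2, -0.7]
opening: 0.019
gripper_force: 30.0
```

>>> play_rows --slide '[[0, 0, 0.003], [0, 0, 0.003], [0, 0, 0.003], [0, 0, 0], [0, 0, 0], [0, 0, 0], [0, 0, 0], [0, 0, 0]]' --twist '[[0, 0, 0], [0, 0, 0], [0, 0, 0], [0, 0, 0], [0, 0, 0], [0, 0, 0], [0, 0, 0], [0, 0, 0]]'

```text
t: 7.5
tool_pos: [0.6467, 0.0047, 0.0933]
orientation: [2.26, 2.182, 0.0]
force: [0.4, 0.3, 0.3]
opening: 0.0191
gripper_force: 30.0
```

>>> play_rows --slide '[[0, 0, 0.003], [0, 0, 0.003], [0, 0, 0], [0, 0, 0], [0, 0, 0], [0, 0, 0], [0, 0, 0], [0, 0, 0]]' --twist '[[0, 0, 0], [0, 0, 0], [0, 0, 0], [0, 0, 0], [0, 0, 0], [0, 0, 0], [0, 0, 0], [0, 0, 0]]'

```text
t: 8.3
tool_pos: [0.6467, 0.0047, 0.0917]
orientation: [2.26, 2.182, 0.0]
force: [-1.8, -2.0, 4.3]
opening: 0.0192
gripper_force: 30.0
```

>>> play_rows --slide '[[0, 0, 0], [0, 0, 0], [0, 0, 0], [0, 0, 0], [0, 0, 0], [0, 0, 0], [0, 0, 0], [0, 0, 0]]' --twist '[[0, 0, 0], [0, 0, 0], [0, 0, 0], [0, 0, 0], [0, 0, 0], [0, 0, 0], [0, 0, 0], [0, 0, 0]]' --fingers -1

```text
t: 9.1
tool_pos: [0.6467, 0.0047, 0.0917]
orientation: [2.26, 2.182, 0.0]
force: [-0.1, 1.2, 0.5]
opening: 0.0786
gripper_force: 0.0
```

Run:
```python
from h import *
plan((.6405,-.149,.2),-1.9,8)
n='scene'
p,d=shot(n); P=cloud(n,d); c=cv2.cvtColor(p,cv2.COLOR_RGB2HSV)
m=(c[:,:,1]>70)&(c[:,:,0]>8)&(c[:,:,0]<30)&(P[:,:,2]>.105)&(P[:,:,2]<.14)&(abs(P[:,:,0]-.65)<.03)&(P[:,:,1]>-.05)&(P[:,:,1]<.2)
Q=P[m]
for lo in np.arange(-.03,.18,.03):
    s=Q[(Q[:,1]>lo)&(Q[:,1]<lo+.03)]
    if len(s): print(lo.round(2),len(s),'ztop',np.percentile(s[:,2],95).round(4),'x',np.percentile(s[:,0],[3,97]).round(4))
print('ymax',np.percentile(Q[:,1],99))
```

```text
t 9.1 step mm [ -0.8 -19.2  13.5] force [-0.1  1.2  0.5] open 0.0786
slide [[-0.077, -0.0, -0.054], [-0.077, -0.0, -0.054], [-0.077, -0.0, -0.054], [-0.077, -0.0, -0.054], [-0.077, -0.0, -0.054], [-0.077, -0.001, -0.054], [-0.077, -0.001, -0.054], [-0.077, -0.001, -0.054]]
twist [0.0, -0.0, -0.0002]
-0.03 72 ztop 0.1218 x [0.6414 0.6557]
0.0 98 ztop 0.1215 x [0.6413 0.6564]
0.03 98 ztop 0.1214 x [0.6428 0.6573]
0.06 109 ztop 0.1217 x [0.6429 0.6583]
0.09 115 ztop 0.1221 x [0.6436 0.6595]
0.12 119 ztop 0.122 x [0.6443 0.6608]
0.15 72 ztop 0.1215 x [0.645  0.6611]
ymax 0.16147932333867107
```

Rod lies level in the V, middle about 12.7 mm on the tailstock side. Next I move to the tailstock.

>>> play_rows --slide '[[0, 0, -0.1], [0, 0, -0.12], [0, 0, -0.13], [-0.1, -0.001, 0], [-0.14, -0.001, 0], [-0.14, 0, 0], [-0.13, 0, 0], [-0.1, 0, 0]]' --twist '[[0, 0, 0], [0, 0, 0], [0, 0, 0], [0, 0, 0], [0, 0, 0], [0, 0, 0], [0, 0, 0], [0, 0, 0]]'

```text
t: 9.95
tool_pos: [0.6407, -0.1497, 0.1793]
orientation: [2.26, 2.181, -0.0]
force: [-0.5, 0.1, 0.1]
opening: 0.0929
gripper_force: 0.0
```

Run:
```python
from h import *
plan((.6415,-.1486,.093),-1.9,6)
for n in('scene','top'):
    D=np.load(n+'0.npz'); P=cloud(n,D['d']); c=cv2.cvtColor(D['p'],cv2.COLOR_RGB2HSV)
    m=(c[:,:,1]>70)&(c[:,:,0]>45)&(c[:,:,0]<90)&(P[:,:,2]>.095)&(P[:,:,2]<.14)&(abs(P[:,:,0]-.64)<.06)&(P[:,:,1]<-.05)&(P[:,:,1]>-.3)
    Q=P[m]; print(n,len(Q),np.percentile(Q,[2,98],0).round(4).tolist(), [[round(v,3) for v in x] if np.ndim(x) else x for x in cv2.minAreaRect(Q[:,:2].astype(np.float32))])
```

```text
t 9.95 step mm [  0.1   0.2 -14.4] force [-0.5  0.1  0.1] open 0.0929
slide [[0.001, 0.001, 0.058], [0.001, 0.001, 0.058], [0.001, 0.001, 0.058], [0.001, 0.001, 0.058], [0.001, 0.001, 0.058], [0.001, 0.001, 0.058], [0.0, 0.0, 0.0], [0.0, 0.0, 0.0]]
twist [0.0, 0.0001, -0.0004]
scene 336 [[0.6293, -0.1781, 0.0961], [0.6601, -0.1108, 0.1336]] [[0.64, -0.146], [0.075, 0.041], 88.91767120361328]
top 341 [[0.6221, -0.1606, 0.0995], [0.6563, -0.1108, 0.1305]] [[0.639, -0.145], [0.069, 0.035], 88.13204193115234]
```

>>> play_rows --slide '[[0, 0, 0.058], [0, 0, 0.058], [0, 0, 0.058], [0, 0, 0.058], [0, 0, 0.058], [0, 0, 0.05], [0, 0, 0], [0, 0, 0]]' --twist '[[0, 0, 0], [0, 0, 0], [0, 0, 0], [0, 0, 0], [0, 0, 0], [0, 0, 0], [0, 0, 0], [0, 0, 0]]'

```text
t: 10.75
tool_pos: [0.6408, -0.1474, 0.0939]
orientation: [-2.259, -2.182, 0.0]
force: [-0.0, 0.0, 0.9]
opening: 0.0929
gripper_force: 0.0
```

>>> play_rows --slide '[[0, 0, 0], [0, 0, 0], [0, 0, 0], [0, 0, 0], [0, 0, 0], [0, 0, 0], [0, 0, 0], [0, 0, 0]]' --twist '[[0, 0, 0], [0, 0, 0], [0, 0, 0], [0, 0, 0], [0, 0, 0], [0, 0, 0], [0, 0, 0], [0, 0, 0]]' --fingers 1 --force 40

```text
t: 11.55
tool_pos: [0.6415, -0.1477, 0.0941]
orientation: [2.259, 2.182, 0.001]
force: [-2.0, 0.6, 4.1]
opening: 0.0357
gripper_force: 40.0
```

>>> play_rows --slide '[[0.03, 0, 0], [0.03, 0, 0], [0.03, 0, 0], [0.03, 0, 0], [0.03, 0, 0], [0.03, 0, 0], [0.02, 0, 0], [0.01, 0, 0]]' --twist '[[0, 0, 0], [0, 0, 0], [0, 0, 0], [0, 0, 0], [0, 0, 0], [0, 0, 0], [0, 0, 0], [0, 0, 0]]'

```text
t: 12.35
tool_pos: [0.6432, -0.0954, 0.0941]
orientation: [2.259, 2.182, -0.0]
force: [4.5, -3.5, -3.1]
opening: 0.0355
gripper_force: 40.0
```

>>> play_rows --slide '[[0.006, 0, 0], [0.006, 0, 0], [0.006, 0, 0], [0.006, 0, 0], [0.006, 0, 0], [0.006, 0, 0], [0.004, 0, 0], [0.004, 0, 0]]' --twist '[[0, 0, 0], [0, 0, 0], [0, 0, 0], [0, 0, 0], [0, 0, 0], [0, 0, 0], [0, 0, 0], [0, 0, 0]]'

```text
t: 13.15
tool_pos: [0.6433, -0.0909, 0.0941]
orientation: [2.257, 2.174, -0.009]
force: [5.1, -27.9, -5.9]
opening: 0.0355
gripper_force: 40.0
```

>>> play_rows --slide '[[-0.005, 0, 0], [-0.005, 0, 0], [-0.004, 0, 0], [0, 0, 0], [0, 0, 0], [0, 0, 0], [0, 0, 0], [0, 0, 0]]' --twist '[[0, 0, 0], [0, 0, 0], [0, 0, 0], [0, 0, 0], [0, 0, 0], [0, 0, 0], [0, 0, 0], [0, 0, 0]]'

```text
t: 13.95
tool_pos: [0.6433, -0.0912, 0.0941]
orientation: [2.258, 2.178, -0.004]
force: [3.9, -13.6, -4.6]
opening: 0.036
gripper_force: 40.0
```

Run:
```python
from h import *
n='scene'
p,d=shot(n); P=cloud(n,d); c=cv2.cvtColor(p,cv2.COLOR_RGB2HSV)
m=(c[:,:,1]>70)&(c[:,:,0]>8)&(c[:,:,0]<30)&(P[:,:,2]>.105)&(P[:,:,2]<.14)&(abs(P[:,:,0]-.65)<.03)&(P[:,:,1]>-.05)&(P[:,:,1]<.2)
Q=P[m]
for lo in np.arange(-.03,.18,.03):
    s=Q[(Q[:,1]>lo)&(Q[:,1]<lo+.03)]
    if len(s): print(lo.round(2),len(s),'ztop',np.percentile(s[:,2],95).round(4),'x',np.percentile(s[:,0],[3,97]).round(4))
print('y',np.percentile(Q[:,1],[1,99]))
cv2.imwrite('pics/c.png',cv2.resize(p[170:310,200:340,::-1],(600,600),interpolation=cv2.INTER_CUBIC))
```

```text
-0.03 57 ztop 0.1244 x [0.6392 0.6557]
0.0 95 ztop 0.1248 x [0.6405 0.6565]
0.03 100 ztop 0.1248 x [0.6422 0.6577]
0.06 114 ztop 0.1247 x [0.6426 0.6584]
0.09 116 ztop 0.1244 x [0.6434 0.6595]
0.12 123 ztop 0.1248 x [0.6443 0.6606]
0.15 129 ztop 0.1242 x [0.6457 0.6613]
y [-0.01566608  0.18130675]
```

View pics/c.png

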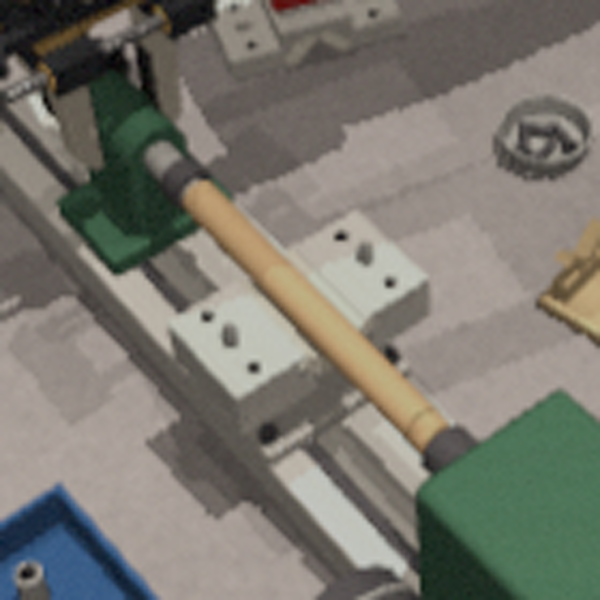

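The rod rose 2.9 mm along its whole length and its ends meet both dark centres, at crop (190,185) and (440,445). It is home. I release the tailstock and go for the cap.

>>> play_rows --slide '[[0, 0, 0], [0, 0, 0], [0, 0, 0], [0, 0, 0], [0, 0, -0.08], [0, 0, -0.12], [0, 0, -0.14], [0, 0, -0.14]]' --twist '[[0, 0, 0], [0, 0, 0], [0, 0, 0], [0, 0, 0], [0, 0, 0], [0, 0, 0], [0, 0, 0], [0, 0, 0]]' --fingers -1

```text
t: 14.8
tool_pos: [0.6426, -0.0872, 0.2151]
orientation: [-2.259, -2.182, 0.001]
force: [0.0, 0.4, 0.1]
opening: 0.0916
gripper_force: 0.0
```

Run:
```python
from h import *
plan((.456,-.1835,.15),70.3,8)
```

```text
t 14.8 step mm [-23.3 -12.   -8.1] force [0.  0.4 0.1] open 0.0916
slide [[-0.051, -0.092, 0.033], [-0.036, -0.098, 0.033], [-0.02, -0.103, 0.033], [-0.004, -0.105, 0.033], [0.013, -0.104, 0.033], [0.029, -0.101, 0.033], [0.044, -0.095, 0.033], [0.059, -0.087, 0.033]]
twist [-0.0001, -0.0001, -0.1506]
```

>>> play_rows --slide '[[-0.05, -0.092, 0.03], [-0.036, -0.098, 0.03], [-0.02, -0.103, 0.03], [-0.004, -0.105, 0.03], [0.012, -0.104, 0.03], [0.027, -0.101, 0.03], [0.042, -0.096, 0.03], [0.055, -0.09, 0.03]]' --twist '[[0, 0, -0.14], [0, 0, -0.14], [0, 0, -0.14], [0, 0, -0.14], [0, 0, -0.14], [0, 0, -0.14], [0, 0, -0.14], [0, 0, -0.14]]'

```text
t: 15.6
tool_pos: [0.453, -0.1782, 0.154]
orientation: [0.664, 3.07, 0.0]
force: [1.0, -0.4, 0.5]
opening: 0.0929
gripper_force: 0.0
```

Run:
```python
from h import *
plan((.456,-.1835,.1),70.5,4)
```

```text
t 15.6 step mm [  0.8  -1.3 -13.5] force [ 1.  -0.4  0.5] open 0.0929
slide [[-0.005, -0.004, 0.054], [-0.005, -0.004, 0.054], [-0.005, -0.004, 0.054], [-0.005, -0.004, 0.054], [0.0, 0.0, 0.0], [0.0, 0.0, 0.0], [0.0, 0.0, 0.0], [0.0, 0.0, 0.0]]
twist [0.0, 0.0001, -0.0205]
```

>>> play_rows --slide '[[-0.005, -0.004, 0.054], [-0.005, -0.004, 0.054], [-0.005, -0.004, 0.054], [-0.005, -0.004, 0.054], [0, 0, 0.08], [0, 0, 0.08], [0, 0, 0.06], [0, 0, 0.03]]' --twist '[[0, 0, -0.0205], [0, 0, -0.0205], [0, 0, -0.0205], [0, 0, -0.0205], [0, 0, 0], [0, 0, 0], [0, 0, 0], [0, 0, 0]]'

```text
t: 16.4
tool_pos: [0.456, -0.1828, 0.0351]
orientation: [-0.54, -3.092, -0.002]
force: [0.6, -0.1, 0.1]
opening: 0.0933
gripper_force: 0.0
```

Run:
```python
from h import *
plan((.456,-.1835,.032),70.5,3)
```

```text
t 16.4 step mm [-0.  -0.2 -1. ] force [ 0.6 -0.1  0.1] open 0.0933
slide [[-0.0, -0.001, 0.004], [-0.0, -0.001, 0.004], [-0.0, -0.001, 0.004], [0.0, 0.0, 0.0], [0.0, 0.0, 0.0], [0.0, 0.0, 0.0], [0.0, 0.0, 0.0], [0.0, 0.0, 0.0]]
twist [0.0002, -0.0011, -0.0018]
```

>>> play_rows --slide '[[0, -0.001, 0.004], [0, 0, 0.002], [0, 0, 0], [0, 0, 0], [0, 0, 0], [0, 0, 0], [0, 0, 0], [0, 0, 0]]' --twist '[[0, 0, 0], [0, 0, 0], [0, 0, 0], [0, 0, 0], [0, 0, 0], [0, 0, 0], [0, 0, 0], [0, 0, 0]]' --fingers 1 --force 50

```text
t: 17.2
tool_pos: [0.4569, -0.1841, 0.0362]
orientation: [0.542, 3.094, -0.0]
force: [0.1, 0.7, -0.2]
opening: 0.0338
gripper_force: 0.0
```

>>> play_rows --slide '[[0, 0, 0], [0, 0, 0], [0, 0, 0], [0, 0, -0.01], [0, 0, -0.03], [0, 0, -0.05], [0, 0, -0.08], [0, 0, -0.08]]' --twist '[[0, 0, 0], [0, 0, 0], [0, 0, 0], [0, 0, 0], [0, 0, 0], [0, 0, 0], [0, 0, 0], [0, 0, 0]]'

```text
t: 18.0
tool_pos: [0.4567, -0.1839, 0.0999]
orientation: [-0.542, -3.094, -0.0]
force: [0.6, 0.1, -4.9]
opening: 0.0236
gripper_force: 50.0
```

Run:
```python
from h import *
s=robot.read_state(); print(s['gripper_force'],s['tool_pos'])
plan((.456,-.1835,.235),70.5,4)
plan((.6488,.074,.235),88.1,8)
```

```text
49.9829363822937 [ 0.45667736 -0.18387456  0.09994977]
t 18.0 step mm [-0.2  0.1 33.8] force [ 0.6  0.1 -4.9] open 0.0236
slide [[0.001, 0.0, -0.135], [0.001, 0.0, -0.135], [0.001, 0.0, -0.135], [0.001, 0.0, -0.135], [0.0, 0.0, 0.0], [0.0, 0.0, 0.0], [0.0, 0.0, 0.0], [0.0, 0.0, 0.0]]
twist [0.0, -0.0001, -0.0015]
t 18.0 step mm [24.  32.2 16.9] force [ 0.6  0.1 -4.9] open 0.0236
slide [[-0.047, 0.154, -0.068], [-0.053, 0.152, -0.068], [-0.058, 0.15, -0.068], [-0.064, 0.147, -0.068], [-0.07, 0.145, -0.068], [-0.076, 0.142, -0.068], [-0.081, 0.139, -0.068], [-0.086, 0.136, -0.068]]
twist [0.0, -0.0, -0.0374]
```

>>> play_rows --slide '[[0, 0, -0.11], [0, 0, -0.13], [0, 0, -0.13], [-0.04, 0.12, -0.05], [-0.055, 0.15, 0], [-0.06, 0.15, 0], [-0.065, 0.147, 0], [-0.07, 0.145, 0]]' --twist '[[0, 0, 0], [0, 0, 0], [0, 0, 0], [0, 0, -0.0374], [0, 0, -0.0374], [0, 0, -0.0374], [0, 0, -0.0374], [0, 0, -0.0374]]'

```text
t: 18.8
tool_pos: [0.5743, -0.0296, 0.2048]
orientation: [0.234, 3.132, -0.0]
force: [0.4, -0.8, -3.0]
opening: 0.0237
gripper_force: 50.0
```

Run:
```python
from h import *
plan((.6488,.074,.195),88.1,6)
```

```text
t 18.8 step mm [12.4 17.3 -1.6] force [ 0.4 -0.8 -3. ] open 0.0237
slide [[-0.039, 0.076, 0.007], [-0.04, 0.075, 0.007], [-0.042, 0.074, 0.007], [-0.043, 0.073, 0.007], [-0.045, 0.072, 0.007], [-0.046, 0.072, 0.007], [0.0, 0.0, 0.0], [0.0, 0.0, 0.0]]
twist [-0.0, 0.0001, -0.0185]
```

>>> play_rows --slide '[[-0.039, 0.076, 0.007], [-0.04, 0.075, 0.007], [-0.042, 0.074, 0.007], [-0.043, 0.073, 0.007], [-0.045, 0.072, 0.007], [-0.046, 0.072, 0.007], [0, 0, 0], [0, 0, 0]]' --twist '[[0, 0, -0.0185], [0, 0, -0.0185], [0, 0, -0.0185], [0, 0, -0.0185], [0, 0, -0.0185], [0, 0, -0.0185], [0, 0, 0], [0, 0, 0]]'

```text
t: 19.6
tool_pos: [0.6481, 0.0725, 0.1935]
orientation: [-0.054, -3.141, 0.001]
force: [0.3, -0.5, -4.3]
opening: 0.0236
gripper_force: 50.0
```

Run:
```python
from h import *
plan((.6488,.074,.175),88.1,6)
p,d=shot('scene'); np.savez('scene2.npz',p=p,d=d); P=cloud('scene',d); c=cv2.cvtColor(p,cv2.COLOR_RGB2HSV)
cv2.imwrite('pics/d.png',cv2.resize(p[150:290,190:340,::-1],(640,598),interpolation=cv2.INTER_CUBIC))
for nm,z0,z1 in(('ears',.17,.183),('bridge',.183,.196),('steady',.106,.119)):
    m=(P[:,:,2]>z0)&(P[:,:,2]<z1)&(abs(P[:,:,0]-.65)<.075)&(abs(P[:,:,1]-.074)<.045)&(c[:,:,1]<70)
    Q=P[m]; print(nm,len(Q),np.percentile(Q[:,2],[10,50,90]).round(4),cv2.minAreaRect(Q[:,:2].astype(np.float32)*1000),np.percentile(Q,[1,99],0)[:,:2].round(4).tolist())
```

```text
t 19.6 step mm [ 0.1  0.2 -3.1] force [ 0.3 -0.5 -4.3] open 0.0236
slide [[-0.0, 0.001, 0.012], [-0.0, 0.001, 0.012], [-0.0, 0.001, 0.012], [-0.0, 0.001, 0.012], [-0.0, 0.001, 0.012], [-0.0, 0.001, 0.012], [0.0, 0.0, 0.0], [0.0, 0.0, 0.0]]
twist [-0.0001, -0.0001, -0.0002]
ears 688 [0.1727 0.1747 0.1771] ((646.6041259765625, 74.08103942871094), (60.74091720581055, 118.20904541015625), 86.69147491455078) [[0.5907, 0.042], [0.705, 0.104]]
bridge 255 [0.1846 0.1873 0.1889] ((646.83935546875, 72.47685241699219), (62.44767379760742, 49.29457092285156), 87.93619537353516) [[0.6243, 0.0429], [0.6719, 0.1038]]
steady 772 [0.1098 0.1131 0.1149] ((649.1640014648438, 75.5798110961914), (63.18733596801758, 118.42684936523438), 85.66571044921875) [[0.5922, 0.0428], [0.707, 0.1044]]
```

View pics/d.png

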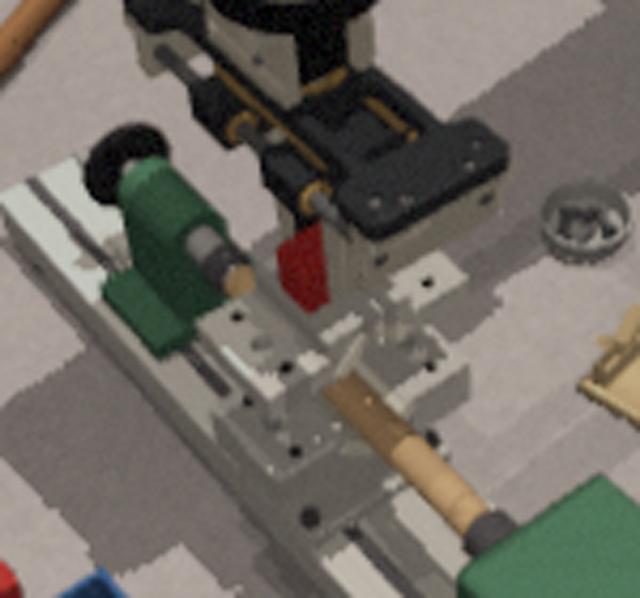

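Both hole ears sit over the steady, and the rod is between the centres. The cap needs about +1.9 mm in x and +0.6 mm in y. I correct that and descend.

>>> play_rows --slide '[[-0.0075, 0.0024, 0.02], [0, 0, 0.02], [0, 0, 0.02], [0, 0, 0.02], [0, 0, 0.02], [0, 0, 0.02], [0, 0, 0.01], [0, 0, 0]]' --twist '[[0, 0, 0], [0, 0, 0], [0, 0, 0], [0, 0, 0], [0, 0, 0], [0, 0, 0], [0, 0, 0], [0, 0, 0]]'

```text
t: 20.45
tool_pos: [0.6498, 0.0729, 0.1599]
orientation: [-0.055, -3.14, 0.0]
force: [0.5, 0.1, -3.2]
opening: 0.024
gripper_force: 50.0
```

>>> play_rows --slide '[[0, 0, 0.004], [0, 0, 0.004], [0, 0, 0.004], [0, 0, 0.004], [0, 0, 0], [0, 0, 0], [0, 0, 0], [0, 0, 0]]' --twist '[[0, 0, 0], [0, 0, 0], [0, 0, 0], [0, 0, 0], [0, 0, 0], [0, 0, 0], [0, 0, 0], [0, 0, 0]]'

```text
t: 21.25
tool_pos: [0.6502, 0.0729, 0.1567]
orientation: [0.055, 3.141, 0.0]
force: [-0.3, 0.5, -3.8]
opening: 0.0236
gripper_force: 50.0
```

>>> play_rows --slide '[[0, 0, 0.004], [0, 0, 0.004], [0, 0, 0.004], [0, 0, 0.004], [0, 0, 0], [0, 0, 0], [0, 0, 0], [0, 0, 0]]' --twist '[[0, 0, 0], [0, 0, 0], [0, 0, 0], [0, 0, 0], [0, 0, 0], [0, 0, 0], [0, 0, 0], [0, 0, 0]]'

```text
t: 22.05
tool_pos: [0.6502, 0.0729, 0.1527]
orientation: [0.055, 3.141, -0.0]
force: [0.6, -0.5, -3.9]
opening: 0.0238
gripper_force: 50.0
```

>>> play_rows --slide '[[0, 0, 0.004], [0, 0, 0.004], [0, 0, 0.004], [0, 0, 0.004], [0, 0, 0], [0, 0, 0], [0, 0, 0], [0, 0, 0]]' --twist '[[0, 0, 0], [0, 0, 0], [0, 0, 0], [0, 0, 0], [0, 0, 0], [0, 0, 0], [0, 0, 0], [0, 0, 0]]'

```text
t: 22.85
tool_pos: [0.6502, 0.0729, 0.1487]
orientation: [0.055, 3.141, 0.0]
force: [0.3, -0.7, -4.2]
opening: 0.0234
gripper_force: 50.0
```

>>> play_rows --slide '[[0, 0, 0.004], [0, 0, 0.004], [0, 0, 0], [0, 0, 0], [0, 0, 0], [0, 0, 0], [0, 0, 0], [0, 0, 0]]' --twist '[[0, 0, 0], [0, 0, 0], [0, 0, 0], [0, 0, 0], [0, 0, 0], [0, 0, 0], [0, 0, 0], [0, 0, 0]]'

```text
t: 23.65
tool_pos: [0.6505, 0.0729, 0.1482]
orientation: [0.054, 3.14, 0.0]
force: [-4.6, -1.5, 6.0]
opening: 0.0237
gripper_force: 50.0
```

>>> play_rows --slide '[[0, 0, 0.004], [0, 0, 0.004], [0, 0, 0], [0, 0, 0], [0, 0, 0], [0, 0, 0], [0, 0, 0], [0, 0, 0]]' --twist '[[0, 0, 0], [0, 0, 0], [0, 0, 0], [0, 0, 0], [0, 0, 0], [0, 0, 0], [0, 0, 0], [0, 0, 0]]'

```text
t: 24.45
tool_pos: [0.6505, 0.0729, 0.1482]
orientation: [0.054, 3.139, -0.0]
force: [-11.3, -1.5, 15.4]
opening: 0.0238
gripper_force: 50.0
```

>>> play_rows --slide '[[0.003, 0, 0.003], [0.003, 0, 0.001], [0, 0, 0], [0, 0, 0], [0, 0, 0], [0, 0, 0], [0, 0, 0], [0, 0, 0]]' --twist '[[0, 0, 0], [0, 0, 0], [0, 0, 0], [0, 0, 0], [0, 0, 0], [0, 0, 0], [0, 0, 0], [0, 0, 0]]'

```text
t: 25.25
tool_pos: [0.6505, 0.0729, 0.1482]
orientation: [0.055, 3.136, 0.0]
force: [-6.0, -1.3, 17.4]
opening: 0.0238
gripper_force: 50.0
```

Run:
```python
from h import *
p,d=shot('scene'); P=cloud('scene',d); c=cv2.cvtColor(p,cv2.COLOR_RGB2HSV)
cv2.imwrite('pics/e.png',cv2.resize(p[150:290,190:340,::-1],(640,598),interpolation=cv2.INTER_CUBIC))
for nm,x0,x1 in(('front ear',.585,.62),('rear ear',.678,.715)):
    m=(P[:,:,2]>.122)&(P[:,:,2]<.138)&(P[:,:,0]>x0)&(P[:,:,0]<x1)&(abs(P[:,:,1]-.074)<.035)&(c[:,:,1]<70)
    Q=P[m]; print(nm,len(Q),np.percentile(Q[:,2],[25,50,75]).round(4),np.percentile(Q,[1,99],0)[:,:2].round(4).tolist())
m=(c[:,:,1]>70)&(c[:,:,0]>8)&(c[:,:,0]<30)&(P[:,:,2]>.105)&(P[:,:,2]<.14)&(abs(P[:,:,0]-.65)<.03)&(P[:,:,1]>-.05)&(P[:,:,1]<.2)
print('rod',np.percentile(P[m],[1,95,99],0).round(4).tolist()); print(robot.read_state()['force'],robot.read_state()['t'])
```

```text
front ear 109 [0.1279 0.1289 0.1301] [[0.5919, 0.0855], [0.6198, 0.105]]
rear ear 380 [0.1281 0.1292 0.1301] [[0.6785, 0.0415], [0.7076, 0.1016]]
rod [[0.6413, -0.0161, 0.1109], [0.6605, 0.1781, 0.1245], [0.6613, 0.1817, 0.1256]]
[-5.48504837 -1.29681997 15.75174702] 25.3
```

View pics/e.png

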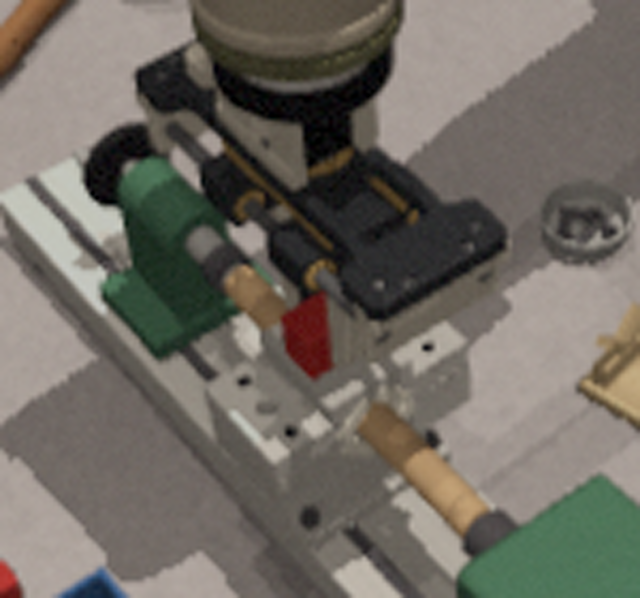

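The cap is flush on the lower half: both ear tops read about 129 mm, and the rod is unmoved. About 20 N is pressing it down, so I hand in.

```bash
python3 -c "
from plant import robot
print(robot.close_job())"
```

```text
the job is handed in; nothing more can be done
None
```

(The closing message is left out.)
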